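Push a specimen carrier home under a held-down spring clip

TASK

Hold the orange press plate of the spring clip down with one fingertip so that the clip's foot rises, and with the other fingertip push the blue specimen carrier along its channel, under the raised foot, until its front is fully home against the stop. Then let the clip go so that its foot clamps the carrier, and move clear. Only press and push: the carrier slides and is never lifted or tipped up, and the loose things standing around stay where they are.

Things in the scene. Friction and masses are not known exactly. Their poses are not given: they have to be found in the camera images.
- fixture: grey loading fixture fixed on the desk, base x=-115 to +100, y=-32 to +88 mm; nothing on it higher than 41 mm. Origin on the desk surface under the channel's middle line; x along the channel in the pushing direction, y left (towards the press plate), z up. Deck 14 mm above the origin. Channel 40 mm wide between rails 4 mm above the deck, x=-95 to +85 mm.
- stop (a point): middle of the face of the dark steel stop block that closes the channel: x=+85 mm, y=0 in the fixture's frame, 5 mm above the deck (block 44 mm wide, 10 mm above the deck)
- shaft (a point): middle of the clip's shaft, 8 mm thick, which runs along the fixture's x at y=+36 mm, 24 mm above its origin, from x=-115 to +67 mm, in two bearing blocks 13 mm wide (x=-60 and +30 mm) with tops 31 mm above the origin
- clip (a joint): angle of the spring clip about its shaft: 0 at rest (foot down, 2 mm above the deck, blocks the 6 mm thick carrier); grows as the press plate is pushed down; hard stop at 0.30 rad (foot about 11 mm above the deck). The carrier passes above about 0.16; foot resting on the carrier reads about 0.13. About 4 N on the plate's middle starts it, 8 N reaches the hard stop; it springs back when let go.
- foot (a point): middle of the underside of the clip's dark steel foot, which hangs over the channel's middle at x=+45 to +67 mm, y=-6 to +6 mm in the fixture's frame
- press_plate (a point): centre of the top of the clip's orange press plate, 105 mm long (fixture x=-115 to -10 mm), 24 mm wide (y=+54 to +78 mm when down). At rest it slopes up away from the shaft by 0.30 rad, outer edge about 36 mm above the fixture's origin; at the hard stop it is level, 23 mm above the origin (9 mm above the deck). A fingertip can slide along it while pressing.
- carrier: blue specimen carrier, loose, about 0.15 kg, in the channel: flat plate 100 (x) x 36 (y) x 6 mm with a 5 mm thick upturned rear (-x) end, 22 mm high in all; a steel dog-bone specimen is fixed on it. Origin: centre of its underside; x towards its front, which goes under the clip. It starts 12 to 37 mm short of the clip's foot; fully home its origin is at fixture x=+35 mm.
- upturned_end (a point): middle of the outer (rear, -x) face of the carrier's upturned end, 14 mm above the carrier's underside; this face, 36 mm wide and 22 mm high, is where to push. Fully home it is at x=-15 mm in the fixture's frame.
- weight_1: large brass check weight with a knob on top, 38 mm across, 60 mm high, bystander; origin centre of underside
- weight_2: small brass check weight with a knob on top, 30 mm across, 47 mm high, bystander; origin centre of underside
- roller_1: plain steel roller standing on end, 20 mm across, 60 mm high, bystander; origin centre of underside
- jaw_insert_1: grey serrated wedge jaw, 64x28x19 mm, bystander; origin centre of underside
- glue_bottle: standing glue bottle with a red cap, 36x42x106 mm, bystander; origin centre of underside
- coupon_1: bare flat steel test coupon lying on the desk, 20x165x4 mm, bystander; origin centre of underside

How it is judged (in metres and radians):
On the way, in this order (a step that is already met when the one before it is completed fails the run):
1. a fingertip holds the clip down, its foot raised, while the carrier is still in front of it (value of joint clip above 0.16 rad and contact force between the fingers and clip above 0.5 N and x of carrier in the frame of fixture below -0.005 m), for 0.1 s.
2. the carrier is pushed in under the raised foot by the fingers while they hold the clip down (value of joint clip above 0.15 rad and contact force between the fingers and clip above 0.5 N and contact force between the fingers and carrier above 0.1 N and x of carrier in the frame of fixture above 0.005 m), for 0.05 s.
At the end, for the whole second after the job is handed in: the carrier lies flat in the channel with its front within 2.5 mm of the stop, at rest, and the released clip's foot presses on it (x of carrier in the frame of fixture between 0.0325 and 0.038 m and z of carrier in the frame of fixture between 0.012 and 0.016 m and angle between carrier's own z axis and vertical below 0.05 rad and contact force between clip and carrier above 1 N and value of joint clip between 0.09 and 0.18 rad and velocity of joint clip below 0.05 rad/s and linear speed of carrier below 0.01 m/s); the robot touches nothing.
It fails at once if the carrier is lifted or tipped up (z of carrier in the frame of fixture above 0.022 m or angle between carrier's own z axis and vertical above 0.2 rad).
It fails at once if a loose bystander is moved by more than 20 mm or knocked over (distance of any of weight_1, weight_2, roller_1, jaw_insert_1, glue_bottle, coupon_1 from where it was at the start of the episode above 0.02 m or angle between any of weight_1, weight_2, roller_1, jaw_insert_1, glue_bottle, coupon_1's own z axis and vertical above 0.5 rad).
It also fails if it takes over 38 s, if anything falls off the work surface, if the arm or the gripper's body presses on something with over 40 N, if the wrist force passes 120 N, or if a joint passes its speed limit or range.

ROBOT

A 7-joint arm with a two-finger parallel gripper is mounted at the origin on a cart in front of the work surface, level with it; the furniture and walls round the work are solid. World frame = base frame: x ahead of the robot, y to its left, z up, the work surface at z = 0. Lengths are in m, angles in degrees, forces in N, time in s.
With the tool pointing down it reaches from about 0.35 to 0.9 m from the base axis. Payload 7.2 kg.
Tool frame: the origin (TCP) lies at the centre of the arm's flange, where the gripper is bolted on; the fingertips stand 182 mm ahead of it and the grasp point (between the pads) lies 163 mm ahead of it; z points along the fingers, y is the direction in which the jaws open and shut (so a half turn about z gives the same grasp; the last joint's range is limited). The gripper opens to 88 mm and grips with 3 to 60 N. Pads are 20 mm wide; open, the fingers measure 115 mm over their backs; the gripper's body (75 mm by 178 mm) begins 61 mm behind the grasp point.
Start: joints at [-78.564, 23.554, -0.728, 91.456, 0.321, 64.991, -4.71], TCP at [0.165, 0.603, 0.405] pointing down, gripper open.
Joint ranges: [-169.25, 169.25], [-16.82, 113.86], [-84.01, 82.57], [7.8, 145.47], [-59.2, 239.2], [7.22, 106.19], [-163.78, 163.78]. Speed limits (degrees/s): [136.94, 136.94, 172.46, 172.46, 180, 180, 180].

INTERFACE

Orientations are given as [roll, pitch, yaw] about the fixed x, y, z axes, in that order (R = Rz(yaw) Ry(pitch) Rx(roll)).
In Python, from rig import bot gives the robot as it stands.
- The arm moves only by the tool servo_tool, never from a script. Its argument "motion" is a list of rows, each a list of 3 entries, a list of its own where there are three numbers: the turn, a rotation vector about the tool's x, y, z in degrees, then the shift along the tool's x, y, z in m, then the opening, from 0 (shut) to 1 (fully open). A call has 1 to 10 rows; each row shifts and turns the pose as measured when the row begins, along the tool's axes as they then stand; what a row does not reach is not made up. A row lasts 1/12 s, in which the tool goes at most 41.7 mm and 7.16 degrees, less where a joint would pass 70% of its speed; a pose out of reach is approached as far as the arm can. A call is refused whole if a number of a shift passes 0.0417 or a number of a turn 7.16, either way. A call with a gripper value outside its range is refused whole. The fingers move at their own pace and stop on an object; "squeeze" is the grip in N (left out, the last holds). Time passes only in rows, so rows that do not move let the fingers close. It gives the time, the measured TCP pose, the force and the opening at its end, in the units of the state.
- bot.get_state(): the state, without advancing time (a new reading comes with each control period).
- bot.capture(name): name is "scene" or "top" or "wrist"; returns a dict with "frame" (384x512x3 uint8, red, green, blue), "fovy" (degrees; the focal length in pixels is half the picture's height over the tangent of half this angle, whatever the lens; pixels are square), "cx", "cy" (the principal point, pixels), "dist_coeffs" ([k1, k2, p1, p2, k3] as OpenCV has them; the pictures are not rectified), "rvec" (rotation vector, rad) and "tvec" (3), from world to camera coordinates, as OpenCV has them. Camera axes: x right, y down, z forward; pixel columns grow to the right and rows downward; lengths in m; the calibration is good to about 2 mm. A picture is of the moment at which its call begins. There is no depth.
- bot.close_job(): hands the job in, once; it reports no verdict.
Trained networks look in a picture, given as the dict that the camera call returned (one of the last four; its "shot" number tells which), for a name from the list of things; names that differ only in an ending like _2 or _b are one class to them, and where a whole thing is asked for, a point or a joint stands for the part that bears it (a point fixed in the world has none). Each returns a list of dicts, best first, with "confidence" (0 to 1); they miss things now and then, are a little off and sometimes report something else, mostly with a low value. They report only what shows in the picture. A call takes as long as a camera call.
- bot.outline_of(picture, label): "pixels" (384x512 bool, what is visible of it) and "position" ([column, row] in pixels, amid what is visible of it).
The state is a dict: "clock": time; "qpos": joint angles; "dq": joint speeds; "effort": joint torques, N m; "ee_pos": TCP position; "eef_rot": TCP orientation; "force": force on the tool from outside, world axes, zero at the start; "moment": the same for the moment, N m; "finger_gap": finger opening in m.
Only numpy, scipy, OpenCV 4.12 (cv2) and the standard library are available. Lean on these libraries where they do the work, as an engineer would, in place of code of your own. Each camera call takes 0.05 s, during which the arm holds its last target.

## Working session

There is one attempt and no reset: what is moved stays moved. The work goes in short steps, Python scripts to look and compute and a tool call to move; the robot and the scene stay as the last step left them, time stands still between calls to the robot, and variables do not carry over. Pictures are saved under pics/ and viewed, and the job is handed in when it is done.

Besides the shell and the picture viewer there is one more tool, called after ">>>" as a command line: name --argument value ..., lists and objects as JSON in quotes. servo_tool: Moves the arm, as the interface text tells. Its arguments: {"type":"object","properties":{"motion":{"type":"array"},"squeeze":{"type":"number"}},"required":["motion"]}

```bash
ls; mkdir -p pics; python3 - <<'E'
from rig import bot
import cv2
s=bot.get_state()
for k in s: print(k,s[k])
for n in ["scene","top","wrist"]:
    p=bot.capture(n)
    cv2.imwrite(f"pics/{n}0.png",p["frame"][:,:,::-1])
    print(n,{k:v for k,v in p.items() if k!="frame"})
E
```

```text
pics
clock 0.0
qpos [-78.56347774  23.59944528  -0.72768389  91.5030955    0.32086368
  64.99024262  -4.70881145]
dq [ 0.00748429 -0.14178473  0.00076185 -0.08285436  0.08010479  0.00919684
 -0.00552903]
effort [-1.42378271e-03 -5.87949765e+01  6.41211737e-01 -2.91077828e+01
 -5.37361542e-02  1.84337154e-02  1.30751141e-04]
ee_pos [0.1653551  0.60250992 0.40382194]
eef_rot [-1.79909503e+02  6.69980904e-03  1.64657617e+02]
force [0.82474775 0.33043945 0.14992761]
moment [-0.01697197  0.01640084 -0.05048468]
finger_gap 0.08807376516674982
scene {'fovy': 52.014425008802235, 'cx': 258.84840906538415, 'cy': 189.94335912353705, 'dist_coeffs': array([-0.07914484,  0.        ,  0.        ,  0.        ,  0.        ]), 'rvec': array([ 2.23016178, -0.9066988 ,  0.38628965]), 'tvec': array([-0.22631687,  0.40020105,  0.62381039]), 'shot': 1}
top {'fovy': 49.55032674929806, 'cx': 254.92988068996587, 'cy': 192.67790144622768, 'dist_coeffs': array([-0.12042814,  0.        ,  0.        ,  0.        ,  0.        ]), 'rvec': array([ 2.17370476, -2.15687061,  0.17227276]), 'tvec': array([0.18966129, 0.53697596, 1.25525192]), 'shot': 2}
wrist {'fovy': 68.96388541972613, 'cx': 259.6867129379761, 'cy': 188.2416740071029, 'dist_coeffs': array([-0.04084153,  0.        ,  0.        ,  0.        ,  0.        ]), 'rvec': array([-2.31862533, -1.76934149, -0.23923363]), 'tvec': array([-0.62423387, -0.03333381,  0.39035431]), 'shot': 3}
```

View pics/scene0.png

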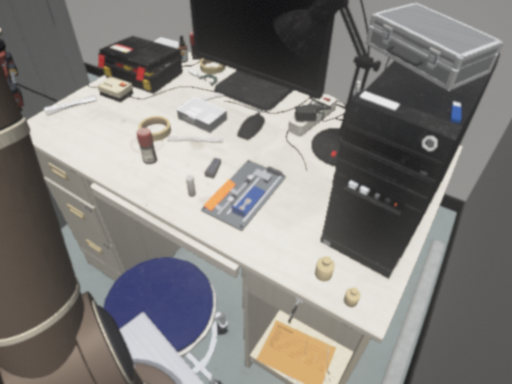

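View pics/top0.png

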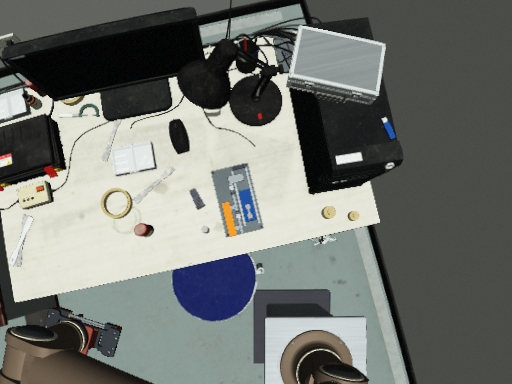

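View pics/wrist0.png

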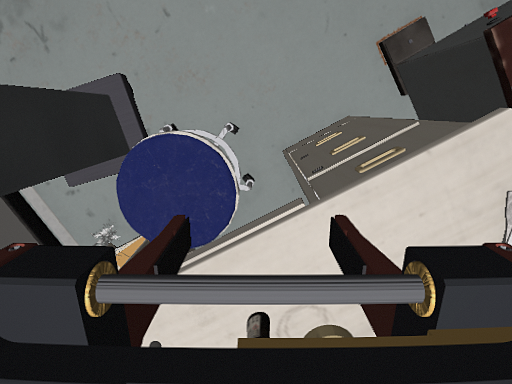

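```bash
cat > h.py <<'E'
import numpy as np, cv2
def K(p):
    f=p["frame"].shape[0]/2/np.tan(np.radians(p["fovy"]/2))
    return np.array([[f,0,p["cx"]],[0,f,p["cy"]],[0,0,1.]])
def ray(p,uv,z):
    R=cv2.Rodrigues(p["rvec"])[0]; 
    uv=np.array(uv,float).reshape(-1,1,2)
    n=cv2.undistortPoints(uv,K(p),p["dist_coeffs"]).reshape(-1,2)
    d=np.c_[n,np.ones(len(n))]@R; c=-R.T@p["tvec"]
    return c+d*((z-c[2])/d[:,2])[:,None]
def proj(p,X):
    return cv2.projectPoints(np.array(X,float).reshape(-1,1,3),p["rvec"],p["tvec"],K(p),p["dist_coeffs"])[0].reshape(-1,2)
E
python3 - <<'E'
from rig import bot
from h import *
T=bot.capture("top"); S=bot.capture("scene")
import pickle
pickle.dump((T,S),open("ts.pkl","wb"))
for p,nm in((T,"top"),(S,"scene")):
  for l in ["fixture","carrier","press_plate","clip","weight_1","roller_1","jaw_insert_1","glue_bottle","coupon_1","upturned_end","foot"]:
    try:
      for o in bot.outline_of(p,l)[:3]:
        print(nm,l,round(o["confidence"],2),np.round(o["position"],1),o["pixels"].sum(),np.round(ray(p,o["position"],0.0),3)[0])
        if l in("fixture","carrier","press_plate","clip"):
            c=max(cv2.findContours(o["pixels"].astype(np.uint8),0,1)[0],key=cv2.contourArea)
            print("   ",cv2.minAreaRect(c))
    except Exception as e: print(l,e)
cv2.imwrite("pics/topz.png",cv2.resize(T["frame"][150:250,180:290,::-1],None,fx=6,fy=6,interpolation=cv2.INTER_CUBIC)[:600])
cv2.imwrite("pics/scz.png",cv2.resize(S["frame"][150:235,180:300,::-1],None,fx=6.5,fy=6.5,interpolation=cv2.INTER_CUBIC))
E
```

```text
top fixture 0.78 [234.9 196.9] 2258 [0.526 0.256 0.   ]
    ((236.058837890625, 199.2353057861328), (68.3950424194336, 38.80569839477539), 75.96376037597656)
top fixture 0.39 [230.6 210.1] 395 [0.484 0.269 0.   ]
    ((231.64706420898438, 217.5882568359375), (32.49977493286133, 14.067066192626953), 75.96376037597656)
top carrier 0.55 [247.8 206.4] 416 [0.496 0.215 0.   ]
    ((246.7941436767578, 204.6764678955078), (33.22737503051758, 13.339459419250488), 75.96376037597656)
top press_plate 0.98 [230.1 210.9] 413 [0.481 0.271 0.   ]
    ((231.56866455078125, 217.38839721679688), (32.98276138305664, 14.360472679138184), 76.60750579833984)
top clip 0.78 [231.8 212.8] 409 [0.475 0.266 0.   ]
    ((231.558837890625, 217.73532104492188), (33.71245193481445, 13.824528694152832), 75.96376037597656)
top weight_1 0.43 [350.1 216.9] 77 [ 0.465 -0.112  0.   ]
top roller_1 0.22 [236.8 197.2] 2221 [0.525 0.25  0.   ]
top jaw_insert_1 0.53 [200.5 196.7] 135 [0.525 0.365 0.   ]
top jaw_insert_1 0.52 [246.5 208.2] 339 [0.49  0.219 0.   ]
top glue_bottle 0.78 [140.6 231. ] 181 [0.415 0.552 0.   ]
top 
[... 813 characters left out ...]
]
    ((226.47276306152344, 192.10531616210938), (19.19259262084961, 48.042293548583984), 41.0548095703125)
scene weight_1 0.71 [322.3 270.1] 394 [ 0.484 -0.028  0.   ]
scene weight_1 0.69 [354.5 297.6] 240 [ 0.48  -0.117  0.   ]
scene weight_1 0.35 [249.3 203. ] 464 [0.505 0.224 0.   ]
scene roller_1 0.65 [191.7 184.2] 154 [0.442 0.376 0.   ]
scene roller_1 0.29 [238.4 192.7] 2599 [0.51  0.269 0.   ]
scene jaw_insert_1 0.71 [215.3 168.3] 186 [0.526 0.381 0.   ]
scene glue_bottle 0.72 [143.5 147.4] 511 [0.434 0.592 0.   ]
scene coupon_1 0.65 [197.6 139.2] 244 [0.57  0.513 0.   ]
scene upturned_end 0.9 [245.6 200.9] 457 [0.504 0.236 0.   ]
scene foot 0.57 [222.6 189.9] 754 [0.487 0.305 0.   ]
```

View pics/topz.png

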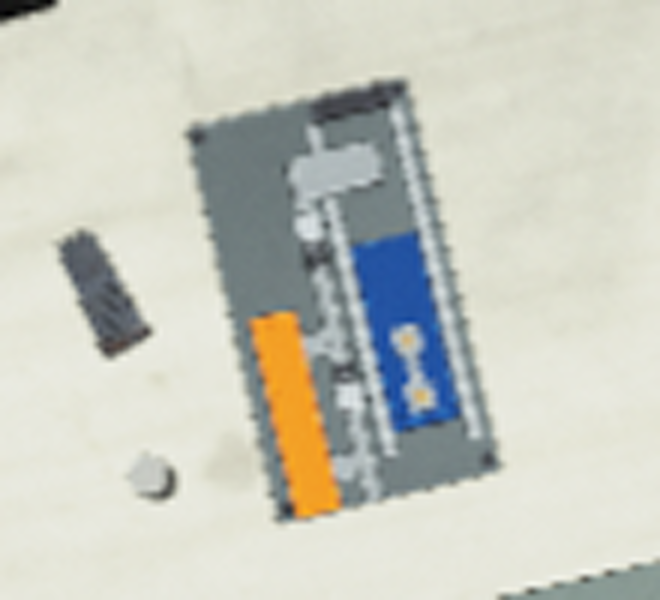

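View pics/scz.png

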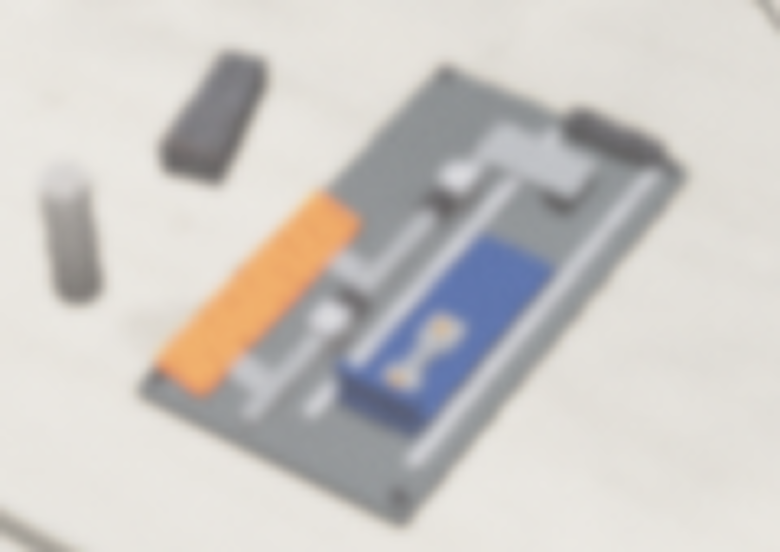

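```bash
cat > fit.py <<'E'
import pickle
from h import *
from scipy.optimize import least_squares
T,S=pickle.load(open("ts.pkl","rb"))
F=np.array([[100,88,14],[100,-32,14],[-115,-32,14],[-115,88,14]])/1e3
zt=np.array([[192,133],[405,83],[498,463],[278,520]]); zs=np.array([[443,65],[688,175],[403,515],[142,385]])
ut=(zt+.5)/6-.5+[180,150]; us=(zs+.5)/6.5-.5+[180,150]
def W(q,X):
    c,s=np.cos(q[2]),np.sin(q[2]); X=np.array(X,float).reshape(-1,3)
    return X@np.array([[c,-s,0],[s,c,0],[0,0,1]]).T+[q[0],q[1],0]
def L(q,X):
    c,s=np.cos(q[2]),np.sin(q[2]); X=np.array(X,float).reshape(-1,3)-[q[0],q[1],0]
    return X@np.array([[c,-s,0],[s,c,0],[0,0,1]])
if __name__=="__main__":
    res={}
    for n,ps in (("top",[(T,ut)]),("scene",[(S,us)]),("both",[(T,ut),(S,us)])):
        r=least_squares(lambda q:np.concatenate([(proj(p,W(q,F))-u).ravel() for p,u in ps]),[.52,.23,.2])
        print(n,r.x[:2].round(4),np.degrees(r.x[2]).round(2),np.abs(r.fun).max().round(2))
    q=r.x; np.save("q.npy",q)
    # checks: carrier
    zc=np.array([[352,250],[417,234],[462,412],[395,431]])
    print("carrier top: front z20, rear z36",L(q,np.r_[ray(T,(zc[:2]+.5)/6-.5+[180,150],.02),ray(T,(zc[2:]+.5)/6-.5+[180,150],.036)]).round(4))
    zc=np.array([[485,232],[555,265],[420,412],[340,365]]);u=(zc+.5)/6.5-.5+[180,150]
    print(L(q,np.r_[ray(S,u[:2],.02),ray(S,u[2:],.036)]).round(4))
    zc=np.array([[250,320],[297,312],[340,512],[292,515]]);u=(zc+.5)/6-.5+[180,150]
    print("plate",L(q,ray(T,u,.03)).round(4))
    print("roller",L(q,[[.442,.376,0]]),"jaw",L(q,[[.525,.37,0]]))
    s=[0.1653551,0.60250992,0.40382194]; print("tcp",L(q,[s]))
    a=np.radians(164.657)
    print("tool yaw minus fixture", 164.657-np.degrees(q[2]))
    print("target tcp world for fixture(-.104,.033)",W(q,[[-.104,.033,.2]]))
E
python3 fit.py
```

```text
top [0.5309 0.2249] 13.89 1.38
scene [0.5304 0.2256] 14.06 1.3
both [0.5306 0.2253] 13.98 1.46
carrier top: front z20, rear z36 [[ 0.0153  0.0172  0.02  ]
 [ 0.0156 -0.0177  0.02  ]
 [-0.0812 -0.0178  0.036 ]
 [-0.0827  0.0177  0.036 ]]
[[ 0.0179  0.0173  0.02  ]
 [ 0.0171 -0.015   0.02  ]
 [-0.0848 -0.0192  0.036 ]
 [-0.0814  0.0176  0.036 ]]
plate [[-0.0093  0.0769  0.03  ]
 [-0.0109  0.0524  0.03  ]
 [-0.116   0.0546  0.03  ]
 [-0.1118  0.0787  0.03  ]]
roller [[-0.04953093  0.16765521  0.        ]] jaw [[0.02956102 0.14178122 0.        ]]
tcp [[-0.26325954  0.45428951  0.40382194]]
tool yaw minus fixture 150.6767793836499
target tcp world for fixture(-.104,.033) [[0.42167528 0.23217437 0.2       ]]
```

>>> servo_tool --motion '[[[0,0,-7.1],[0,-0.03,0],0.6],[[0,0,-7.1],[0,-0.03,0],0.6],[[0,0,-7.1],[0,-0.03,0],0.6],[[0,0,-7.1],[0,-0.03,0],0.6],[[0,0,-1],[-0.014,-0.038,0],0.6],[[0,0,0],[-0.014,-0.038,0],0.6],[[0,0,0],[-0.014,-0.038,0],0.6],[[0,0,0],[-0.014,-0.038,0],0.6],[[0,0,0],[-0.014,-0.038,0],0.6]]'

```text
clock: 2.1
ee_pos: [0.2679, 0.3135, 0.4025]
eef_rot: [179.7, 0.0, -164.2]
force: [0.8, 0.5, -1.0]
finger_gap: 0.0524
```

```bash
cat > go.py <<'E'
import sys
from rig import bot
from fit import *
from scipy.spatial.transform import Rotation as R
q=np.load("q.npy")
s=bot.get_state()
tgt=W(q,[[float(a) for a in sys.argv[1:4]]])[0]
Rt=R.from_euler("xyz",s["eef_rot"],degrees=True)
Rg=R.from_euler("xyz",[180,0,np.degrees(q[2])+180],degrees=True)
print("clk",s["clock"],"fix pos",L(q,[s["ee_pos"]])[0].round(4),"F fix",L([0,0,q[2]],[s["force"]])[0].round(2),"gap",s["finger_gap"])
print("rem tool shift",Rt.inv().apply(tgt-s["ee_pos"]).round(4),"in goal axes",Rg.inv().apply(tgt-s["ee_pos"]).round(4),"turn",np.degrees((Rt.inv()*Rg).as_rotvec()).round(2))
E
python3 go.py -.104 .033 .26
```

```text
clk 2.1 fix pos [-0.2336  0.149   0.4025] F fix [ 0.89  0.3  -0.98] gap 0.05240080697414603
rem tool shift [-0.126  -0.1206  0.1419] in goal axes [-0.1296 -0.116   0.1425] turn [ 0.25 -0.    1.78]
```

>>> servo_tool --motion '[[[0.2,0,1.8],[-0.026,-0.024,0.02],0.6],[[0,0,0],[-0.026,-0.024,0.02],0.6],[[0,0,0],[-0.026,-0.024,0.02],0.6],[[0,0,0],[-0.026,-0.024,0.02],0.6],[[0,0,0],[-0.026,-0.024,0.02],0.6],[[0,0,0],[0,0,0.02],0.6],[[0,0,0],[0,0,0.02],0.6],[[0,0,0],[0,0,0],0.6]]'

```text
clock: 2.77
ee_pos: [0.4359, 0.2161, 0.2627]
eef_rot: [179.7, 0.9, -166.8]
force: [-1.0, -0.4, 0.1]
finger_gap: 0.0526
```

```bash
python3 go.py -.104 .033 .23; python3 - <<'E'
from rig import bot
from h import *
for n in("scene","wrist","top"):
    p=bot.capture(n)
    f=p["frame"][...,::-1]
    if n=="scene": f=cv2.resize(f[130:250,150:320],None,fx=4.5,fy=4.5,interpolation=cv2.INTER_CUBIC)
    if n=="top": f=cv2.resize(f[130:250,160:330],None,fx=4.5,fy=4.5,interpolation=cv2.INTER_CUBIC)
    cv2.imwrite(f"pics/{n}1.png",f)
E
```

```text
clk 2.7667 fix pos [-0.0941  0.014   0.2627] F fix [-1.1  -0.18  0.07] gap 0.05264916071904458
rem tool shift [0.0107 0.0187 0.0327] in goal axes [0.0099 0.019  0.0327] turn [ 0.3   0.88 -0.79]
```

View pics/scene1.png

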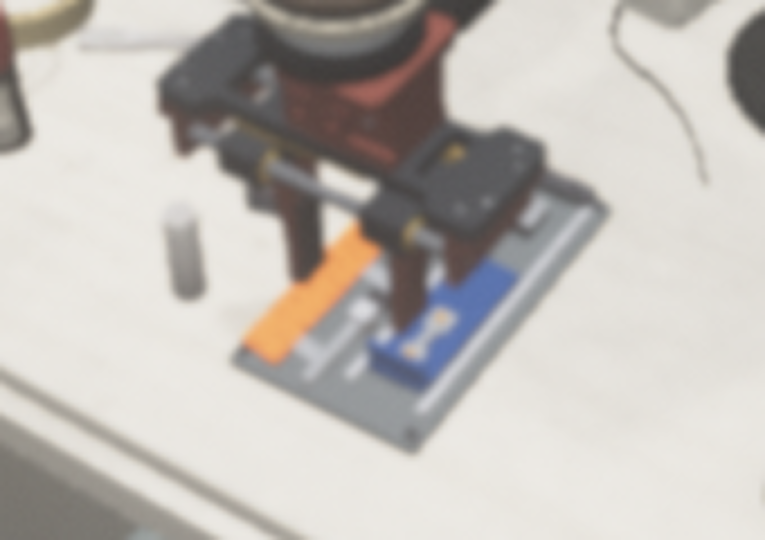

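View pics/wrist1.png

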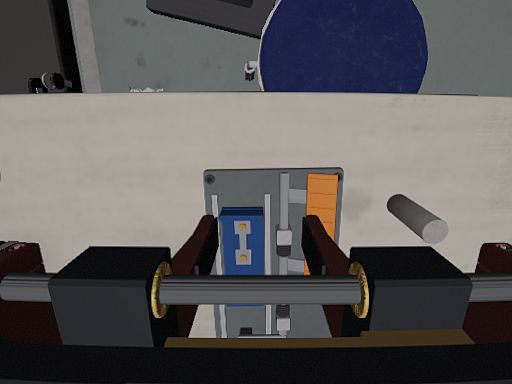

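>>> servo_tool --motion '[[[0.3,0.9,-0.8],[0.006,0.009,0.0],0.6],[[0,0,0],[0.005,0.009,0.008],0.6],[[0,0,0],[0,0,0.008],0.6],[[0,0,0],[0,0,0],0.6]]'

```text
clock: 3.25
ee_pos: [0.4191, 0.2371, 0.2537]
eef_rot: [179.7, 0.5, -165.6]
force: [-0.1, -0.6, -0.5]
finger_gap: 0.0529
```

```bash
python3 go.py -.104 .033 .23
```

```text
clk 3.25 fix pos [-0.1053  0.0384  0.2537] F fix [-0.29 -0.59 -0.52] gap 0.05285903480672817
rem tool shift [-0.001  -0.0055  0.0236] in goal axes [-0.0013 -0.0054  0.0237] turn [0.35 0.52 0.46]
```

>>> servo_tool --motion '[[[0.3,0.5,0.4],[-0.001,-0.005,0.008],0.6],[[0,0,0],[0,0,0.006],0.6],[[0,0,0],[0,0,0.0],0.6],[[0,0,0],[0,0,0],0.6]]'

```text
clock: 3.58
ee_pos: [0.4209, 0.233, 0.2383]
eef_rot: [180.0, -0.0, -165.9]
force: [0.6, -0.2, -0.5]
finger_gap: 0.0527
```

```bash
python3 go.py -.104 .033 .206; python3 - <<'E'
from rig import bot
from h import *
for n in("scene","wrist"):
    p=bot.capture(n)
    f=p["frame"][...,::-1]
    if n=="scene": f=cv2.resize(f[150:240,170:290],None,fx=6,fy=6,interpolation=cv2.INTER_CUBIC)
    cv2.imwrite(f"pics/{n}2.png",f)
E
```

```text
clk 3.5833 fix pos [-0.1045  0.034   0.2383] F fix [ 0.49 -0.36 -0.45] gap 0.052653583366900264
rem tool shift [-0.0005 -0.001   0.0323] in goal axes [-0.0005 -0.001   0.0323] turn [ 0.03 -0.02  0.17]
```

View pics/scene2.png

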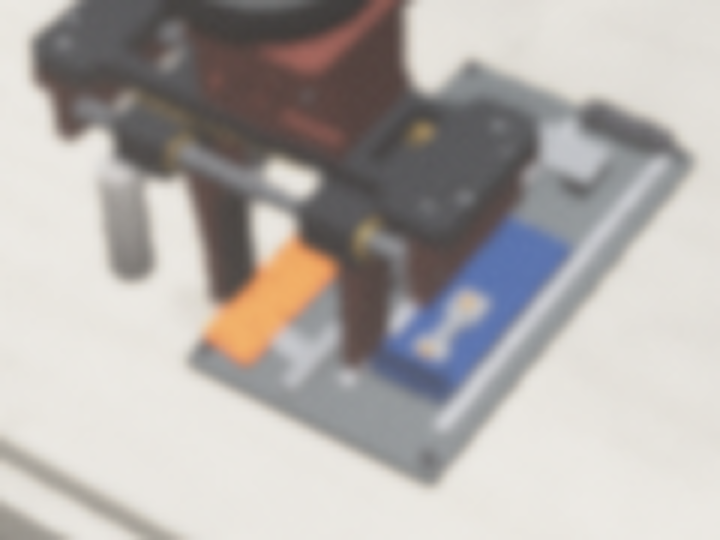

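View pics/wrist2.png

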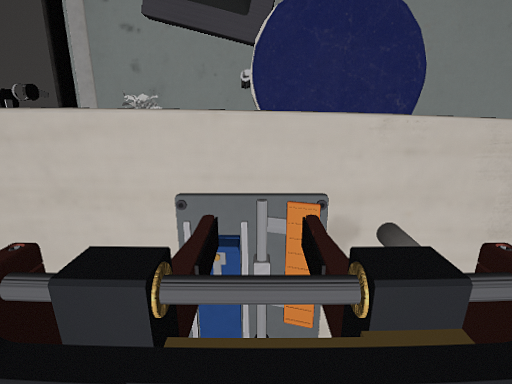

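```bash
python3 - <<'E'
from rig import bot
from fit import *
q=np.load("q.npy")
s=bot.get_state(); c=L(q,[s["ee_pos"]])[0]; w=s["finger_gap"]
ims=[]
for n in("wrist","scene","top"):
    p=bot.capture(n); f=cv2.resize(p["frame"][...,::-1],None,fx=4,fy=4,interpolation=cv2.INTER_CUBIC).copy()
    for z,col in((c[2]-.182,(0,255,0)),(.028,(0,0,255))):
      for sg in(1,-1):
        y0,y1=c[1]+sg*w/2,c[1]+sg*(w/2+.0135)
        P=[[c[0]+.01,y0,z],[c[0]+.01,y1,z],[c[0]-.01,y1,z],[c[0]-.01,y0,z]]
        u=((proj(p,W(q,P))+.5)*4).astype(int)
        cv2.polylines(f,[u],True,col,1)
    X=np.array([[-115,54,28.7],[-10,54,28.7],[-10,77,35.8],[-115,77,35.8]])/1e3
    cv2.polylines(f,[((proj(p,W(q,X))+.5)*4).astype(int)],True,(255,255,0),1)
    X=np.array([[-83,-18,36],[-83,18,36],[-83,18,14],[-83,-18,14]])/1e3
    cv2.polylines(f,[((proj(p,W(q,X))+.5)*4).astype(int)],True,(255,0,255),1)
    o=dict(wrist=(150,180),scene=(180,160),top=(190,170))[n]
    cv2.imwrite(f"pics/{n}3.png",f[o[1]*4:o[1]*4+400,o[0]*4:o[0]*4+760])
E
```

```text
(no output)
```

View pics/wrist3.png

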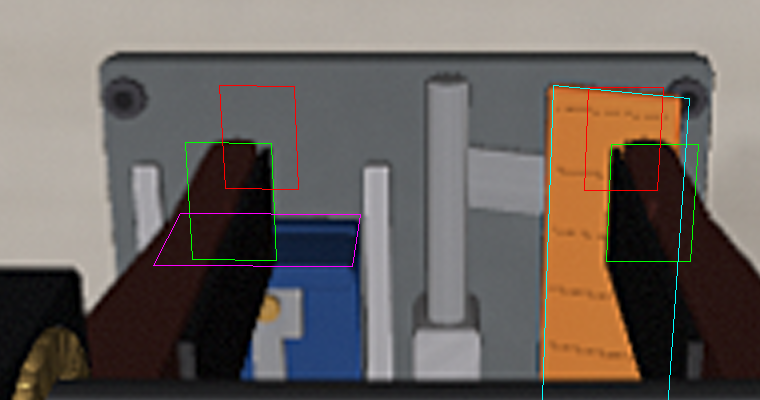

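View pics/scene3.png

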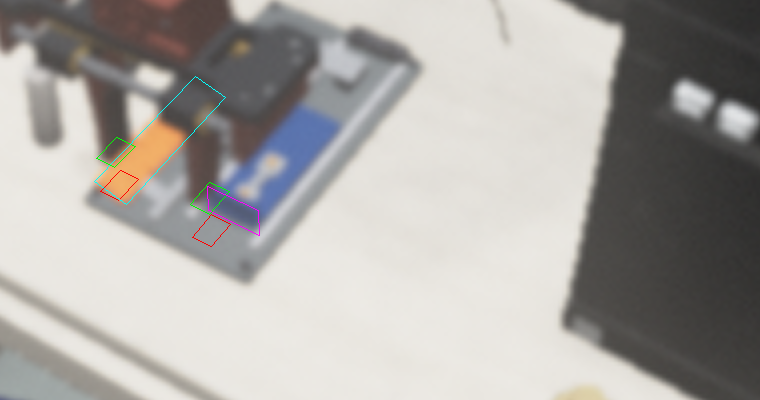

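>>> servo_tool --motion '[[[0,0,0.1],[-0.001,-0.001,0.008],0.6],[[0,0,0],[0,0,0.008],0.6],[[0,0,0],[0,0,0.004],0.6],[[0,0,0],[0,0,0.002],0.6],[[0,0,0],[0,0,0],0.6]]'

```text
clock: 4.25
ee_pos: [0.4226, 0.2324, 0.2148]
eef_rot: [179.9, 0.1, -166.0]
force: [0.2, 0.3, -0.4]
finger_gap: 0.0524
```

```bash
python3 go.py -.104 .033 .206
```

```text
clk 4.25 fix pos [-0.1031  0.0331  0.2148] F fix [ 0.25  0.25 -0.41] gap 0.05239100948873583
rem tool shift [ 0.0009 -0.0001  0.0088] in goal axes [ 0.0009 -0.0001  0.0088] turn [0.09 0.1  0.05]
```

>>> servo_tool --motion '[[[0,0,0],[0.0005,0,0.003],0.6],[[0,0,0],[0,0,0.003],0.6],[[0,0,0],[0,0,0.002],0.6],[[0,0,0],[0,0,0.0],0.6]]'

```text
clock: 4.58
ee_pos: [0.4223, 0.2333, 0.2073]
eef_rot: [179.8, 0.2, -165.9]
force: [-1.2, -1.4, 6.4]
finger_gap: 0.0527
```

```bash
python3 go.py -.104 .033 .206
```

```text
clk 4.5833 fix pos [-0.1031  0.0339  0.2073] F fix [-1.51 -1.03  6.39] gap 0.05266903195084922
rem tool shift [ 0.0009 -0.0009  0.0013] in goal axes [ 0.0009 -0.0009  0.0013] turn [0.19 0.16 0.08]
```

>>> servo_tool --motion '[[[0.1,0.1,0],[0.0005,-0.0008,0.002],0.6],[[0,0,0],[0,0,0.001],0.6],[[0,0,0],[0,0,0.0005],0.6]]'

```text
clock: 4.83
ee_pos: [0.4223, 0.2333, 0.2053]
eef_rot: [179.8, 0.2, -165.9]
force: [-1.6, -2.3, 9.8]
finger_gap: 0.0526
```

```bash
python3 go.py -.104 .033 .206;python3 - <<'E'
from rig import bot
from h import *
for n in("scene","wrist"):
    p=bot.capture(n)
    f=p["frame"][...,::-1]
    if n=="scene": f=cv2.resize(f[150:240,170:290],None,fx=6,fy=6,interpolation=cv2.INTER_CUBIC)
    else: f=cv2.resize(f[160:290,150:350],None,fx=4,fy=4,interpolation=cv2.INTER_CUBIC)
    cv2.imwrite(f"pics/{n}4.png",f)
E
```

```text
clk 4.8333 fix pos [-0.1032  0.0339  0.2053] F fix [-2.14 -1.88  9.83] gap 0.05259639159512586
rem tool shift [ 0.0008 -0.0009 -0.0007] in goal axes [ 0.0008 -0.0009 -0.0007] turn [0.2  0.18 0.12]
```

View pics/scene4.png

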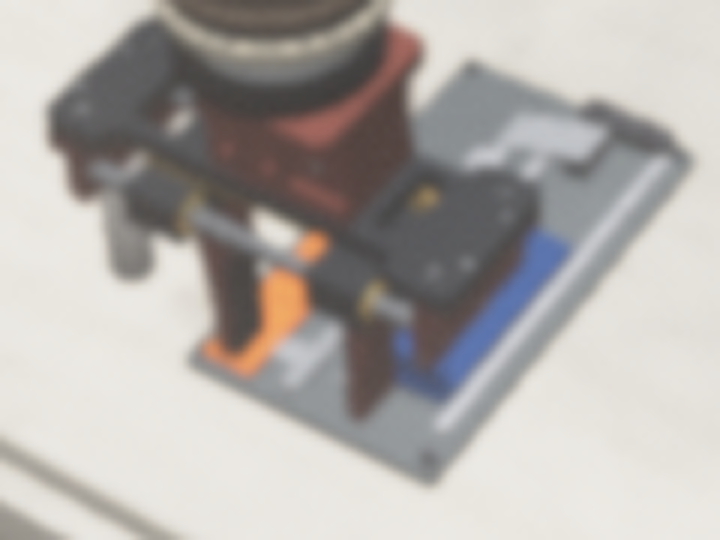

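View pics/wrist4.png

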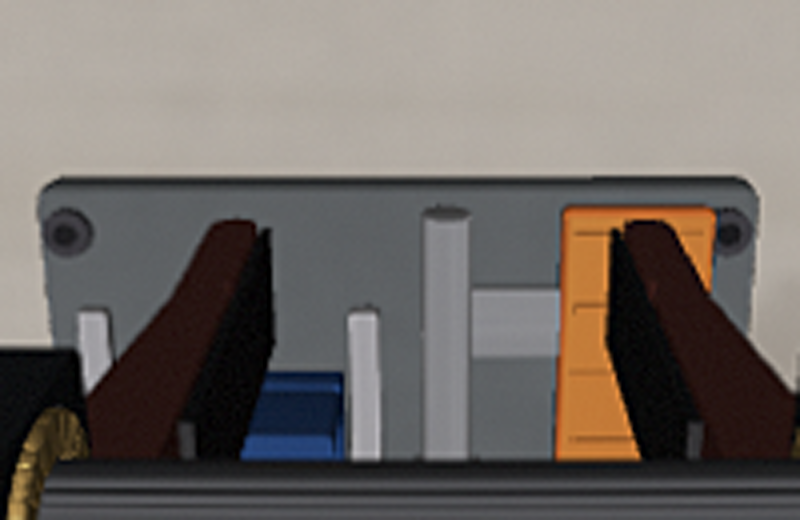

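>>> servo_tool --motion '[[[0,0,0],[-0.003,-0.0005,0.0007],0.6],[[0,0,0],[-0.003,0,0.0007],0.6],[[0,0,0],[-0.003,0,0.0007],0.6],[[0,0,0],[-0.003,0,0.0007],0.6]]'

```text
clock: 5.27
ee_pos: [0.4273, 0.2345, 0.2043]
eef_rot: [179.8, -0.9, -165.7]
force: [-12.6, -6.3, 26.8]
finger_gap: 0.0525
```

```bash
python3 go.py -.025 .033 .205
```

```text
clk 5.2667 fix pos [-0.0979  0.0339  0.2043] F fix [-13.72  -3.12  26.81] gap 0.052508333728523884
rem tool shift [-0.0729 -0.0013 -0.0019] in goal axes [-0.0729 -0.0009 -0.0007] turn [ 0.15 -0.9   0.36]
```

>>> servo_tool --motion '[[[0,-0.6,0],[-0.003,-0.0005,-0.0008],0.6],[[0,-0.2,0],[-0.004,0,-0.0003],0.6],[[0,0,0],[-0.004,0,-0.0],0.6]]'

```text
clock: 5.52
ee_pos: [0.4325, 0.2357, 0.2057]
eef_rot: [179.9, -0.9, -165.4]
force: [-6.8, -2.7, 8.7]
finger_gap: 0.0527
```

```bash
python3 go.py -.025 .033 .206
```

```text
clk 5.5167 fix pos [-0.0926  0.0338  0.2057] F fix [-7.29 -0.98  8.71] gap 0.052655965719193044
rem tool shift [-0.0676 -0.0015 -0.0014] in goal axes [-0.0676 -0.0008 -0.0003] turn [ 0.09 -0.95  0.57]
```

>>> servo_tool --motion '[[[0,-0.5,0.3],[-0.004,-0.0005,0.0],0.6],[[0,-0.4,0.2],[-0.004,0,0],0.6],[[0,-0.2,0],[-0.004,0,0.0],0.6],[[0,-0.2,0],[-0.004,0,0.0],0.6]]'

```text
clock: 5.85
ee_pos: [0.4403, 0.2376, 0.2049]
eef_rot: [-180.0, -0.9, -165.7]
force: [-13.8, -4.6, 17.3]
finger_gap: 0.0526
```

```bash
python3 go.py -.025 .033 .2055;python3 - <<'E'
from rig import bot
from h import *
for n in("scene","wrist"):
    p=bot.capture(n)
    f=p["frame"][...,::-1]
    if n=="scene": f=cv2.resize(f[150:240,170:290],None,fx=6,fy=6,interpolation=cv2.INTER_CUBIC)
    else: f=cv2.resize(f[160:290,150:350],None,fx=4,fy=4,interpolation=cv2.INTER_CUBIC)
    cv2.imwrite(f"pics/{n}5.png",f)
E
```

```text
clk 5.85 fix pos [-0.0847  0.0338  0.2049] F fix [-14.5   -1.15  17.25] gap 0.05264439296780077
rem tool shift [-0.0596 -0.0011 -0.0015] in goal axes [-0.0597 -0.0008 -0.0006] turn [-0.04 -0.94  0.29]
```

View pics/scene5.png

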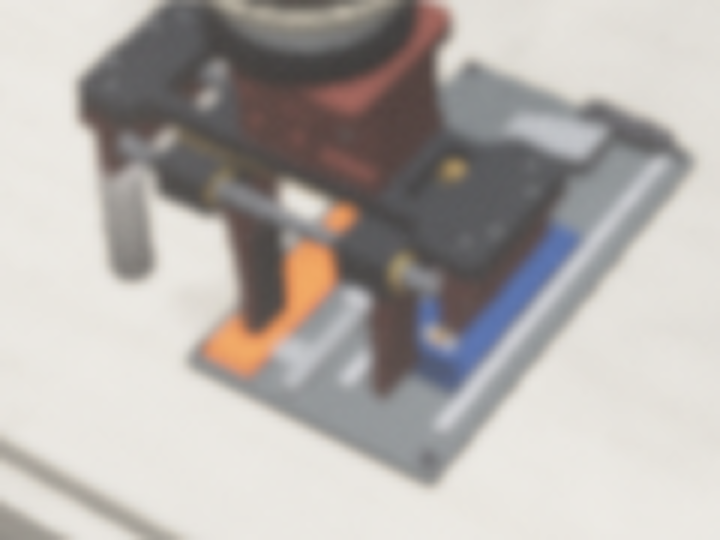

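View pics/wrist5.png

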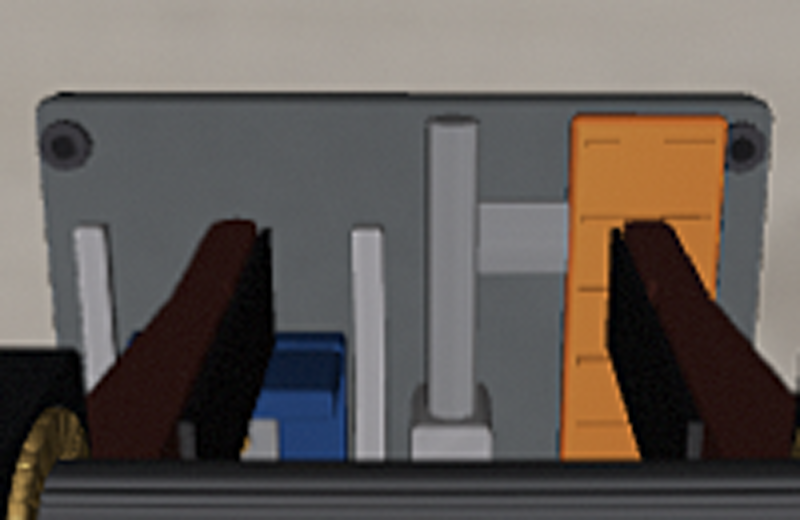

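>>> servo_tool --motion '[[[0,-0.4,0],[-0.005,-0.0003,-0.0008],0.6],[[0,-0.3,0],[-0.005,0,-0.0004],0.6],[[0,-0.3,0],[-0.005,0,-0.0002],0.6],[[0,-0.3,0],[-0.005,0,-0.0002],0.6]]'

```text
clock: 6.28
ee_pos: [0.4511, 0.2406, 0.2054]
eef_rot: [-179.8, -1.0, -165.5]
force: [-8.9, -3.2, 12.5]
finger_gap: 0.0527
```

```bash
python3 go.py -.025 .033 .2055
```

```text
clk 6.2833 fix pos [-0.0734  0.0341  0.2054] F fix [-9.43 -1.   12.47] gap 0.05274188361707141
rem tool shift [-0.0484 -0.0015 -0.001 ] in goal axes [-0.0484 -0.0011 -0.0001] turn [-0.18 -1.01  0.57]
```

>>> servo_tool --motion '[[[0.1,-0.4,0.3],[-0.005,-0.0006,-0.0006],0.6],[[0,-0.3,0.1],[-0.005,0,-0.0003],0.6],[[0,-0.3,0],[-0.005,0,-0.0002],0.6],[[0,-0.3,0],[-0.005,0,-0.0002],0.6],[[0,-0.3,0],[-0.005,0,-0.0002],0.6],[[0,-0.3,0],[-0.005,0,-0.0002],0.6]]'

```text
clock: 6.78
ee_pos: [0.4683, 0.2452, 0.2053]
eef_rot: [-179.5, -1.2, -165.5]
force: [-13.1, -3.6, 15.7]
finger_gap: 0.0525
```

```bash
python3 go.py -.025 .033 .2055
```

```text
clk 6.7833 fix pos [-0.0556  0.0344  0.2053] F fix [-13.53  -0.33  15.66] gap 0.052522813816210316
rem tool shift [-0.0305 -0.0017 -0.0008] in goal axes [-0.0306 -0.0014 -0.0002] turn [-0.49 -1.15  0.52]
```

>>> servo_tool --motion '[[[-0.4,-0.5,0.3],[-0.005,-0.0006,-0.0008],0.6],[[-0.2,-0.3,0.1],[-0.005,-0.0003,-0.0004],0.6],[[0,-0.3,0],[-0.005,0,-0.0003],0.6],[[0,-0.3,0],[-0.005,0,-0.0002],0.6]]'

```text
clock: 7.12
ee_pos: [0.4809, 0.2475, 0.2058]
eef_rot: [-180.0, -1.0, -165.7]
force: [-8.7, -3.8, 9.5]
finger_gap: 0.0525
```

```bash
python3 go.py -.025 .033 .2055;python3 - <<'E'
from rig import bot
from h import *
for n in("scene","top"):
    p=bot.capture(n)
    f=p["frame"][...,::-1]
    if n=="scene": f=cv2.resize(f[150:240,170:290],None,fx=6,fy=6,interpolation=cv2.INTER_CUBIC)
    else: f=cv2.resize(f[150:250,180:290],None,fx=6,fy=6,interpolation=cv2.INTER_CUBIC)
    cv2.imwrite(f"pics/{n}6.png",f)
E
```

```text
clk 7.1167 fix pos [-0.0428  0.0336  0.2058] F fix [-9.36 -1.55  9.51] gap 0.05249744275021383
rem tool shift [-0.0178 -0.0007  0.    ] in goal axes [-0.0178 -0.0006  0.0003] turn [-0.01 -0.96  0.3 ]
```

View pics/scene6.png

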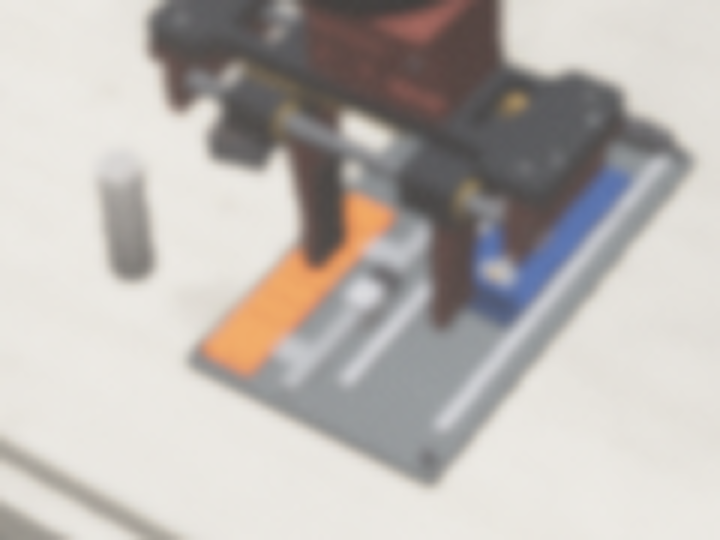

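View pics/top6.png

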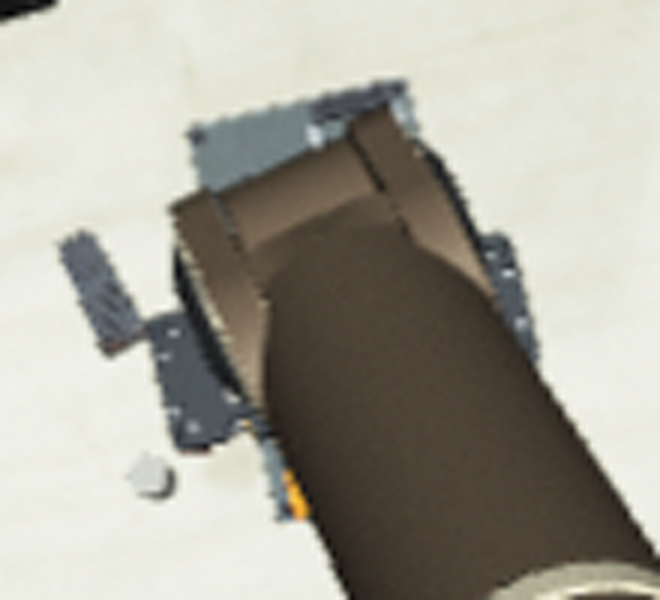

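```bash
python3 - <<'E'
from fit import *
q=np.load("q.npy")
u=(np.array([[515,295],[445,385],[635,170]])+.5)/6-.5+[170,150]
print(L(q,ray(S,u[:1],.036)).round(4),L(q,ray(S,u[2:],.02)).round(4))
E
```

```text
[[-0.0327 -0.0176  0.036 ]] [[ 0.07  -0.015  0.02 ]]
```

>>> servo_tool --motion '[[[0,-0.4,0.2],[-0.005,-0.0005,-0.0003],0.6],[[0,-0.3,0.1],[-0.005,0,-0.0002],0.6],[[0,-0.3,0],[-0.005,0,-0.0002],0.6],[[0,-0.2,0],[-0.004,0,-0.0002],0.6]]'

```text
clock: 7.55
ee_pos: [0.4929, 0.2504, 0.2059]
eef_rot: [-179.9, -0.9, -165.9]
force: [-8.2, -2.6, 9.8]
finger_gap: 0.0531
```

```bash
cat > look.py <<'E'
import sys
from rig import bot
from h import *
p=bot.capture("scene")
f=cv2.resize(p["frame"][150:240,170:290,::-1],None,fx=6,fy=6,interpolation=cv2.INTER_CUBIC)
cv2.imwrite(f"pics/{sys.argv[1]}.png",f)
E
python3 go.py -.025 .033 .2055; python3 look.py scene7
```

```text
clk 7.55 fix pos [-0.0305  0.0335  0.2059] F fix [-8.62 -0.56  9.79] gap 0.053085764216909075
rem tool shift [-0.0055 -0.0005  0.0003] in goal axes [-0.0055 -0.0005  0.0004] turn [-0.11 -0.89  0.16]
```

View pics/scene7.png

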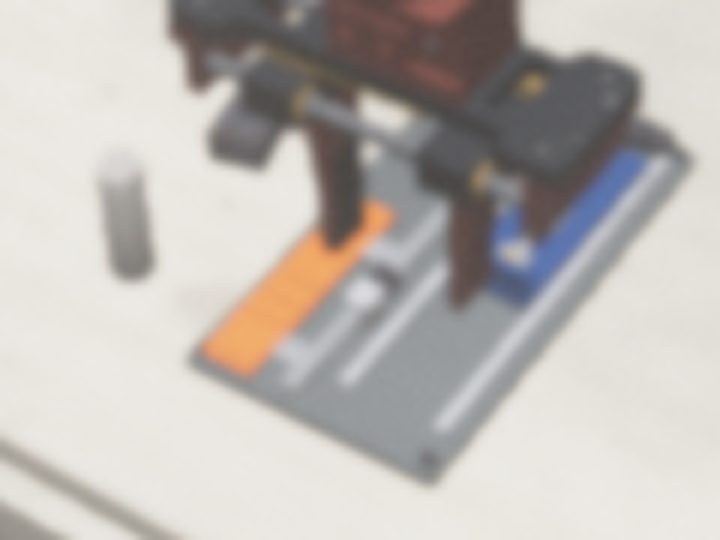

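>>> servo_tool --motion '[[[0,-0.2,0.1],[-0.004,-0.0003,-0.0002],0.6],[[0,-0.2,0],[-0.0035,0,-0.0002],0.6]]'

```text
clock: 7.77
ee_pos: [0.4968, 0.2514, 0.2058]
eef_rot: [-179.8, -1.1, -165.9]
force: [-8.2, -3.8, 9.9]
finger_gap: 0.0525
```

```bash
python3 go.py -.025 .033 .2055
```

```text
clk 7.7667 fix pos [-0.0264  0.0335  0.2058] F fix [-8.9  -1.68  9.87] gap 0.05250222273236868
rem tool shift [-0.0014 -0.0005  0.0003] in goal axes [-0.0014 -0.0005  0.0003] turn [-0.16 -1.1   0.16]
```

>>> servo_tool --motion '[[[0,-0.2,0],[-0.0035,-0.0003,-0.0002],0.6]]'

```text
clock: 7.85
ee_pos: [0.4984, 0.2518, 0.2058]
eef_rot: [-179.8, -1.2, -165.8]
force: [-8.3, -2.6, 10.7]
finger_gap: 0.0522
```

```bash
python3 go.py -.025 .033 .2055
```

```text
clk 7.85 fix pos [-0.0248  0.0335  0.2058] F fix [-8.72 -0.51 10.66] gap 0.05223178771574309
rem tool shift [ 0.0002 -0.0005  0.0003] in goal axes [ 0.0002 -0.0005  0.0003] turn [-0.17 -1.21  0.21]
```

>>> servo_tool --motion '[[[0,-0.2,0],[-0.0035,-0.0003,-0.0002],0.6]]'

```text
clock: 7.93
ee_pos: [0.5, 0.2521, 0.2059]
eef_rot: [-179.8, -1.3, -165.8]
force: [-7.5, -3.1, 10.6]
finger_gap: 0.0525
```

```bash
python3 go.py -.025 .033 .2055
```

```text
clk 7.9333 fix pos [-0.0231  0.0335  0.2059] F fix [-8.03 -1.2  10.6 ] gap 0.0524584983162106
rem tool shift [ 0.0019 -0.0004  0.0004] in goal axes [ 0.0019 -0.0005  0.0004] turn [-0.19 -1.32  0.27]
```

>>> servo_tool --motion '[[[0,-0.2,0],[-0.0035,-0.0003,-0.0002],0.6]]'

```text
clock: 8.02
ee_pos: [0.5012, 0.2524, 0.2058]
eef_rot: [-179.8, -1.5, -165.7]
force: [-14.1, -3.9, 16.8]
finger_gap: 0.0527
```

```bash
python3 go.py -.025 .033 .2055; python3 look.py scene8
```

```text
clk 8.0167 fix pos [-0.0219  0.0334  0.2058] F fix [-14.65  -0.34  16.8 ] gap 0.0526516660284216
rem tool shift [ 0.0031 -0.0004  0.0004] in goal axes [ 0.0031 -0.0004  0.0003] turn [-0.2  -1.51  0.31]
```

View pics/scene8.png

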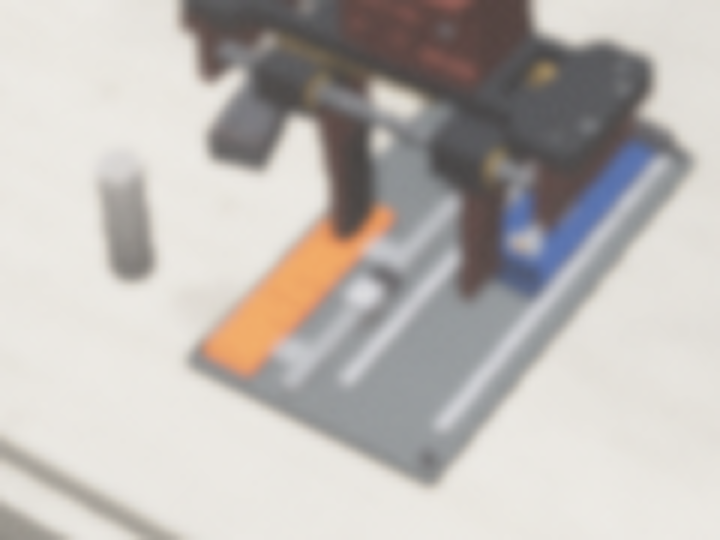

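```bash
python3 - <<'E'
from fit import *
from rig import bot
q=np.load("q.npy")
p=bot.capture("scene")
f=cv2.resize(p["frame"][...,::-1],None,fx=8,fy=8,interpolation=cv2.INTER_CUBIC).copy()
for x,c in((-.015,(0,255,0)),(-.018,(0,255,255)),(-.012,(0,0,255))):
    P=np.array([[x,-.018,.014],[x,-.018,.036],[x,.018,.036],[x,.018,.014],[x,-.018,.014],[x+.1,-.018,.014],[x+.1,-.018,.02]])
    cv2.polylines(f,[((proj(p,W(q,P))+.5)*8).astype(int)],False,c,1)
cv2.imwrite("pics/ov8.png",f[165*8:165*8+330,245*8:245*8+420])
cv2.imwrite("pics/ov8.png",cv2.resize(f[165*8:165*8+290,245*8:245*8+390],None,fx=2,fy=2))
E
```

```text
(no output)
```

View pics/ov8.png

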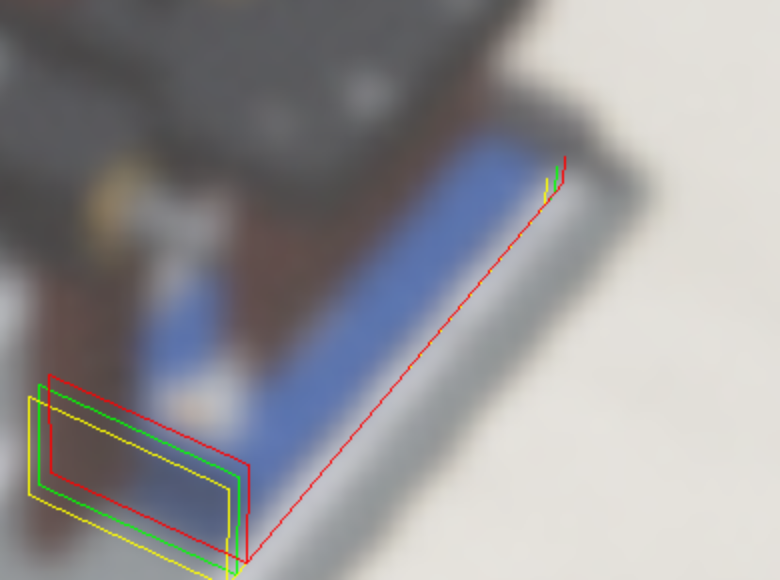

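>>> servo_tool --motion '[[[0,-0.2,0],[-0.003,-0.0003,-0.0006],0.6]]'

```text
clock: 8.2
ee_pos: [0.5017, 0.2525, 0.206]
eef_rot: [-179.8, -1.7, -165.7]
force: [-10.8, -2.2, 9.5]
finger_gap: 0.0527
```

```bash
python3 go.py -.025 .033 .2055
```

```text
clk 8.2 fix pos [-0.0214  0.0334  0.206 ] F fix [-11.     0.48   9.48] gap 0.05265268598566762
rem tool shift [ 0.0036 -0.0004  0.0006] in goal axes [ 0.0036 -0.0004  0.0005] turn [-0.21 -1.71  0.32]
```

>>> servo_tool --motion '[[[0,0.4,0],[0.004,0,0],0.6],[[0,0.4,0],[0.005,0,0],0.6],[[0,0.3,0],[0.005,0,0],0.6]]'

```text
clock: 8.45
ee_pos: [0.4932, 0.2505, 0.2104]
eef_rot: [-180.0, -1.9, -165.8]
force: [4.8, 0.8, 5.3]
finger_gap: 0.0526
```

```bash
python3 go.py -.025 .033 .2055; python3 look.py scene9
```

```text
clk 8.45 fix pos [-0.0301  0.0335  0.2104] F fix [ 4.84 -0.39  5.28] gap 0.05263136282604486
rem tool shift [-0.0053 -0.0005  0.0047] in goal axes [-0.0051 -0.0005  0.0049] turn [-0.02 -1.89  0.19]
```

View pics/scene9.png

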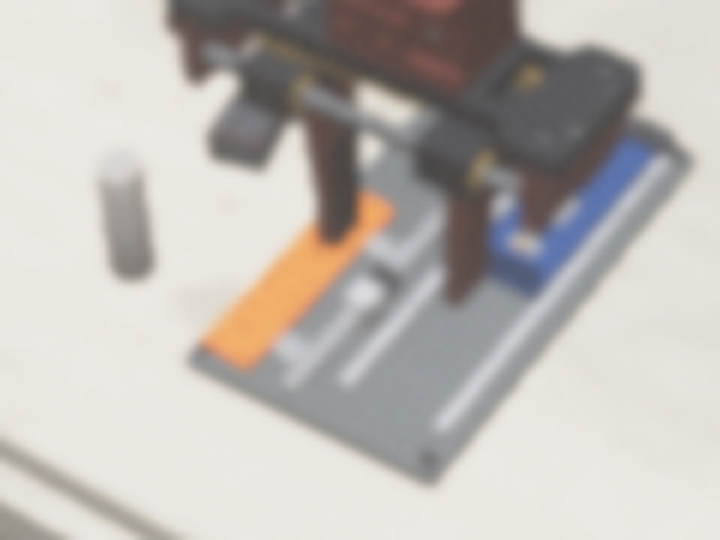

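>>> servo_tool --motion '[[[0,0,0],[0.002,0,-0.005],0.6],[[0,0,0],[0.001,0,-0.008],0.6],[[0,0,0],[0,0,-0.02],0.6],[[0,0,0],[0,0,-0.03],0.6],[[0,0,0],[0,0,-0.04],0.6],[[0,0,0],[0,0,-0.04],0.6],[[0,0,0],[0.03,0,-0.02],0.6],[[0,0,0],[0.03,0.01,0],0.6]]'

```text
clock: 9.17
ee_pos: [0.4352, 0.2441, 0.383]
eef_rot: [-179.8, -2.3, -166.1]
force: [-0.1, 0.4, -0.3]
finger_gap: 0.0524
```

>>> servo_tool --motion '[[[0,0,0],[0,0.03,-0.01],0.6],[[0,0,0],[0,0.04,-0.01],0.6],[[0,0,0],[0,0.04,0],0.6],[[0,0,0],[0,0.04,0],0.6],[[0,0,0],[0,0.04,0],0.6],[[0,0,0],[0,0.04,0],0.6],[[0,0,0],[0,0.04,0],0.6],[[0,0,0],[0,0.02,0],0.6],[[0,0,0],[0,0,0],0.6],[[0,0,0],[0,0,0],0.6]]'

```text
clock: 10.0
ee_pos: [0.3528, 0.5331, 0.4093]
eef_rot: [-179.8, -2.5, -166.1]
force: [0.7, -1.1, -0.6]
finger_gap: 0.0528
```

```bash
python3 go.py -.025 .033 .2055; python3 look.py scene10; python3 - <<'E'
from fit import *
from rig import bot
p=bot.capture("top"); f=cv2.resize(p["frame"][150:250,180:290,::-1],None,fx=6,fy=6,interpolation=cv2.INTER_CUBIC)
cv2.imwrite("pics/top10.png",f)
E
```

```text
clk 10.0 fix pos [-0.0982  0.3417  0.4093] F fix [ 0.37 -1.22 -0.56] gap 0.052805855947029856
rem tool shift [-0.0826 -0.3078  0.2014] in goal axes [-0.0732 -0.3087  0.2038] turn [-0.19 -2.5  -0.11]
```

View pics/scene10.png

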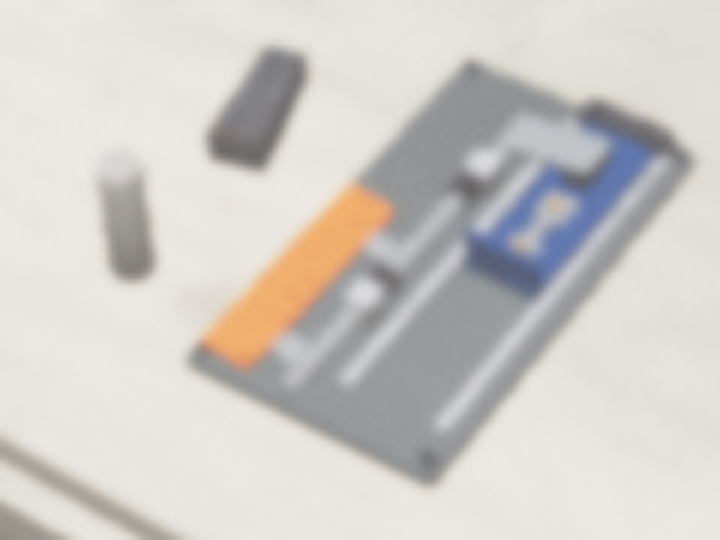

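View pics/top10.png

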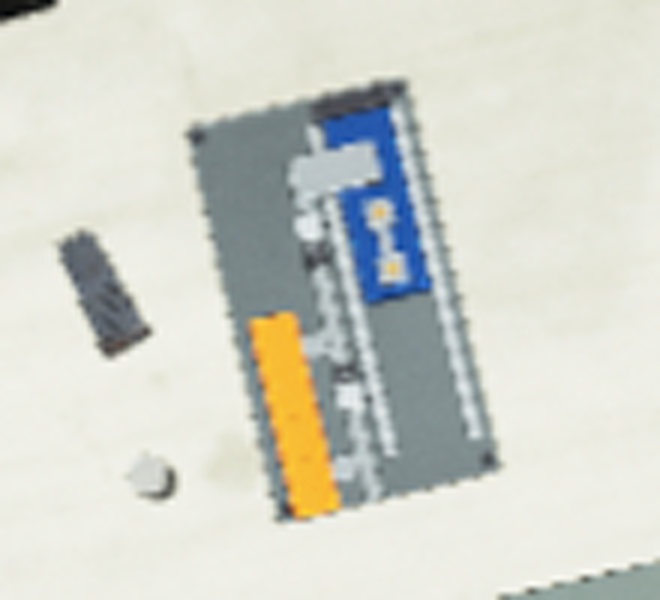

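```bash
python3 - <<'E'
from fit import *
from rig import bot
q=np.load("q.npy"); p=bot.capture("top")
g=lambda z:(np.array(z)+.5)/6-.5+[180,150]
print(L(q,ray(p,g([[432,290],[370,304]]),.036)).round(4))
def cen(P,r):
    hsv=cv2.cvtColor(P["frame"],cv2.COLOR_RGB2HSV); m=(hsv[...,0]>100)&(hsv[...,0]<125)&(hsv[...,1]>140)&(hsv[...,2]>80)
    ys,xs=np.nonzero(m); k=(xs>225)&(xs<260)&(ys>160)&(ys<225)
    return L(q,ray(P,np.c_[xs[k],ys[k]].astype(float),.022))
a,b=cen(T,0),cen(p,0)
for c in(a,b): print(len(c),c.min(0).round(4),c.max(0).round(4))
# bolts (orange-ish)
print(L(q,ray(p,g([[379,211],[392,269]]),.024)).round(4),L(q,ray(T,g([[407,341],[421,398]]),.024)).round(4))
f=cv2.resize(p["frame"][162:205,225:262,::-1],None,fx=14,fy=14,interpolation=cv2.INTER_CUBIC).copy()
cv2.imwrite("pics/top11.png",f[:600])
E
```

```text
[[-0.0166 -0.0176  0.036 ]
 [-0.0163  0.015   0.036 ]]
276 [-0.0817 -0.0166  0.022 ] [0.0163 0.0176 0.022 ]
212 [-0.0136 -0.0182  0.022 ] [0.0848 0.0164 0.022 ]
[[ 0.0314 -0.0011  0.024 ]
 [ 0.0002 -0.0006  0.024 ]] [[-0.0381  0.0006  0.024 ]
 [-0.0685  0.0005  0.024 ]]
```

View pics/top11.png

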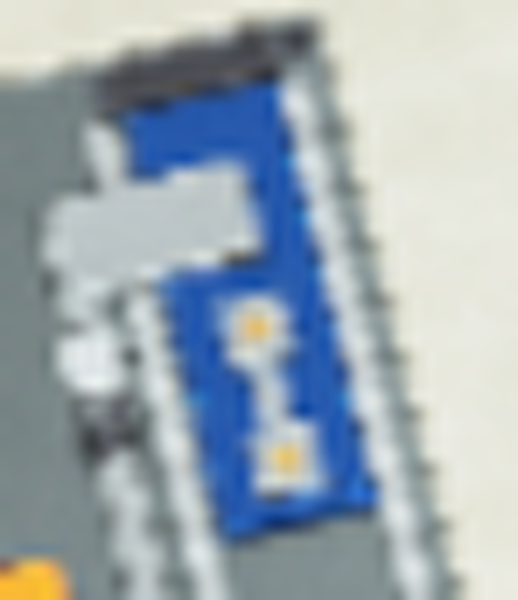

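```bash
python3 -c "
from rig import bot
print(bot.close_job())"
```

```text
the job is handed in; nothing more can be done
None
```

I handed the job in at about 10 s. As far as I could check, the carrier is fully home under the clamped clip and the arm is clear.

**What I did:** I located the fixture and carrier in the top and scene pictures. One fingertip pressed the orange plate down to level while the other pushed the carrier under the raised foot. I stopped when the fingertip stopped advancing and the push force rose relative to the press force. Then I backed the finger off the carrier, let the clip up, and lifted and moved the arm away.

**Last checks:**
- **Carrier position:** the front shows at x = 84.8 mm against the stop at 85 mm, with no visible gap in the top picture. The rear face read −13.6 mm by colour and −16.5 mm by hand-picked corners, with −15 mm expected. These differ by about 3 mm, roughly a pixel or two of blur on either side.
- **Clip:** the foot rests on the carrier and the plate sits raised, part-way. I did not measure the clip angle or the clamping force.
- **Bystanders:** the roller and jaw insert show no visible movement. The others were not rechecked, but the arm stayed well away from them.
- **Robot contact:** force readings at the end were near zero, about 1 N.

**Not as planned:** friction on the plate was high. The press force briefly reached about 27 N and the tool tilted by up to about 2.5°. During the back-off the clip was already rising before I lifted, but the carrier was home by then and did not shift in the pictures.

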